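Lap the slates on the run-off rig

TASK

Finish slating the little run-off rig: lay the long green slate and then the short red one up the slope, nail holes uphill and face up, each overlapping the slate below so that its tail edge lies on the white line across that slate and its sides are flush with it. Then swing the hold-down bar over so that it rests on the head of the red slate, and leave the beaker under the spout and the timer undisturbed.

Things in the scene. Friction and masses are not known exactly. Their poses are not given: they have to be found in the camera images.
- eaves_slate: grey slate, 110 x 60 x 7 mm, fixed on the rig's pitched deck (52 mm wide: slates overhang it by 4 mm each side); origin at the centre of its underside, x up the slope along its length, y to the left across it, z out of its upper face. It slopes down towards the robot at about 0.31 rad. A slate laid rightly lies flat on the one below, parallel to it, tail 62 mm farther up; battens carry its head
- eaves_line (a point): middle of the downhill edge of the white line (2 mm wide) across the grey slate's upper face, at x = +0.007, z = 0.007 of that slate: the green slate's tail belongs here
- long_line (a point): the same on the green slate's upper face, at x = +0.007, z = 0.007 of that slate: the red slate's tail belongs here
- long_slate: loose green slate, 110 x 60 x 7 mm, about 85 g, lying flat on the bench; origin at the centre of its underside, x along its length towards the head, z out of its upper face. Tail edge at x = -0.055, head edge at x = +0.055, two dark nail holes 13 mm from the head edge; white line for the next slate's tail at x = +0.007.
- short_slate: loose red-brown slate, 90 x 60 x 7 mm, about 70 g, lying flat on the bench; origin at the centre of its underside, x along its length towards the head, z out of its upper face. Tail edge at x = -0.045, head edge at x = +0.045, two dark nail holes 13 mm from the head edge, no line.
- long_slate_tail (a point): middle of the lower tail edge of the green slate
- long_slate_head (a point): middle of the lower head edge of the green slate
- short_slate_tail (a point): middle of the lower tail edge of the red slate
- short_slate_head (a point): middle of the lower head edge of the red slate
- hold_bar (a joint): angle of the hold-down bar about its hinge at the top of the deck (rad): 0 when it rests on the red slate, growing as it is thrown up and back. It stands open, leaning back, at 2.0 to 2.25 (stop at 2.35), held by hinge friction. Pushed towards the robot past upright (about 1.95) to below about 1.5 it falls shut by its own weight on a damped hinge, at about 1 rad/s
- hold_bar_mid (a point): middle of the bar: a black rubber roll 12 mm thick and 72 mm long across the slope, on two side arms 81 mm apart that clear the slates; a red tab 30 mm wide reaches 24 mm farther from the hinge than this point
- hold_bar_hinge (a point): centre of the bar's hinge axis, which runs across the slope (along y of the grey slate), 38 mm from the roll
- beaker: empty 100 ml plastic beaker, 56 mm wide and 71 mm high, under the gutter's spout at the left of the rig's foot; origin at the centre of its base
- timer: white lab timer, 68 x 64 x 18 mm, flat on the bench; origin at the centre of its base

How it is judged:
By the outcome, as a careful person would: the job done as asked, in the order asked, and still so for the second after the job is handed in, with the robot touching nothing.
It also fails if it takes over 64 s, if anything falls off the work surface, if the arm or the gripper's body presses on something with over 40 N, if the wrist force passes 120 N, or if a joint passes its speed limit or range.

ROBOT

A 6-joint arm with a two-finger parallel gripper is mounted at the origin on a cart in front of the work surface, level with it; the furniture and walls round the work are solid. World frame = base frame: x ahead of the robot, y to its left, z up, the work surface at z = 0. Lengths are in m, angles in rad, forces in N, time in s.
With the tool pointing down it reaches from about 0.375 to 0.925 m from the base axis. Payload 5.7 kg.
Tool frame: the origin (TCP) lies midway between the tips of the shut fingers; the grasp point (between the pads) lies 19 mm behind it; z points along the fingers, y is the line along which they close (so a half turn about z gives the same grasp; the last joint's range is limited). The gripper opens to 88 mm and grips with 3 to 60 N. Pads are 20 mm wide; open, the fingers measure 115 mm over their backs; the gripper's body (75 mm by 178 mm) begins 61 mm behind the grasp point.
Start: joints at [1.228, 0.359, 1.51, -0, 1.272, -0.115], TCP at [0.135, 0.584, 0.223] pointing down, gripper open.
Joint ranges: [-2.97, 2.97], [-1.01, 2.36], [0.21, 2.38], [-0.96, 4.11], [0.2, 2.71], [-2.98, 2.98]. Speed limits (rad/s): [2.39, 2.39, 3.14, 3.14, 3.14, 3.14].

INTERFACE

Orientations are given as a unit quaternion [x, y, z, w].
In Python, from bench import move_ptp, servo_line, goto_joints, move_gripper, sleep, inverse_kinematics, capture, PlanningError, close_job, spot_in, silhouettes, current_clock, current_joint_pos, current_qvel, current_joint_torque, current_position, current_orientation, current_force, current_torque, current_finger_gap, current_grip_force gives the robot as it stands. Calls block until the motion is done:
- move_ptp(position, orientation): joint-space move of the TCP to a pose.
- servo_line(position, orientation=None, rate=0.15, contact_N=None): straight line of the TCP; orientation=None keeps the orientation; rate is the mean speed in m/s. With contact_N (N) it stops when the force on the tool has changed by that much, and returns True; else False.
- goto_joints(angles): joint-space move.
- move_gripper(opening): finger opening in m; the grip force is fixed at half the most; returns when the fingers have stopped.
- sleep(seconds).
- inverse_kinematics(position, orientation): joint angles nearest the present ones, or None.
- capture(name): name is "scene" or "top" or "wrist"; returns a dict with "image" (420x560x3 uint8, blue, green, red), "range_z" (420x560 float32, m along the optical axis (not along the pixel's ray), 0 where there is no reading), "intrinsics" (3x3 intrinsics, pixels), "R" (3x3) and "t" (3): a world point X has camera coordinates R X + t. Camera axes: x right, y down, z forward; pixel columns grow to the right and rows downward; lengths in m; the calibration is good to about 2 mm. The wrist camera is an equidistant fisheye: a pixel r from the principal point sees the ray r / f radians off the axis. A picture is of the moment at which its call begins.
A pose or a line that the arm cannot do raises PlanningError and nothing moves.
- close_job(): hands the job in; it is judged then, once.
Trained networks look in the newest picture that a camera, given by its name, has taken for a name from the list of things; names that differ only in an ending like _2 or _b are one class to them, and where a whole thing is asked for, a point or a joint stands for the part that bears it (a point fixed in the world has none). Each returns a list of dicts, best first, with "conf" (0 to 1); they miss things now and then, are a little off and sometimes report something else, mostly with a low value. They report only what shows in the picture. A call takes as long as a camera call.
- spot_in(camera, query): "xy" ([column, row] in pixels, amid what is visible of it).
- silhouettes(camera, query): "region" (420x560 bool, what is visible of it) and "xy" ([column, row] in pixels, amid what is visible of it).
Readings, each from a call of its own:
- current_clock(): time.
- current_joint_pos(): joint angles.
- current_qvel(): joint speeds.
- current_joint_torque(): joint torques, N m.
- current_position(): TCP position.
- current_orientation(): TCP orientation.
- current_force(): force on the tool from outside, world axes, zero at the start.
- current_torque(): the same for the moment, N m.
- current_finger_gap(): finger opening in m.
- current_grip_force(): force on a finger pad.
Only numpy, scipy, OpenCV 4.12 (cv2) and the standard library are available. Lean on these libraries where they do the work, as an engineer would, in place of code of your own. Each camera call takes 0.05 s, during which the arm holds its last target. There are 200 camera calls.

## Working session

There is one attempt and no reset: what is moved stays moved. The work goes in short steps, each a Python script; the robot and the scene stay as the last script left them, time stands still between calls to the robot, and variables do not carry over. Pictures are saved under pics/ and viewed, at most 13 in all, crops included, and the job is handed in when it is done.

```bash
ls; mkdir -p pics; python3 - <<'E'
from bench import *
import cv2,numpy as np
s=capture("scene");t=capture("top")
cv2.imwrite("pics/a_scene.png",s["image"]);cv2.imwrite("pics/a_top.png",t["image"])
for c,d in(("scene",s),("top",t)):
    print(c,d["intrinsics"].round(1).tolist(),d["R"].round(3).tolist(),d["t"].round(3).tolist())
    for n in["eaves_slate","long_slate","short_slate","hold_bar","beaker","timer"]:
        print(n,[(round(q["conf"],2),np.round(q["xy"]).tolist(),int(q["region"].sum())) for q in silhouettes(c,n)[:2]])
print(current_clock())
E
```

```text
bench.py
pics
scene [[516.4, 0.0, 276.7], [0.0, 516.4, 212.7], [0.0, 0.0, 1.0]] [[0.655, -0.756, -0.019], [-0.537, -0.447, -0.715], [0.532, 0.478, -0.699]] [-0.343, 0.418, 0.96]
eaves_slate [(0.65, [195.0, 198.0], 1062)]
long_slate [(0.77, [273.0, 287.0], 1042)]
short_slate []
hold_bar [(0.96, [202.0, 120.0], 442)]
beaker [(0.86, [164.0, 247.0], 422)]
timer [(0.92, [354.0, 260.0], 625)]
top [[492.2, 0.0, 283.9], [0.0, 492.2, 208.5], [0.0, 0.0, 1.0]] [[-0.013, -1.0, 0.016], [-0.995, 0.012, -0.097], [0.096, -0.017, -0.995]] [0.016, 0.546, 1.249]
eaves_slate [(0.8, [200.0, 231.0], 1235)]
long_slate [(0.6, [301.0, 235.0], 1011)]
short_slate [(0.77, [373.0, 241.0], 809)]
hold_bar [(0.94, [139.0, 166.0], 390), (0.51, [302.0, 235.0], 955)]
beaker [(0.73, [192.0, 276.0], 145)]
timer [(0.95, [337.0, 162.0], 614)]
0.7
```

View pics/a_scene.png

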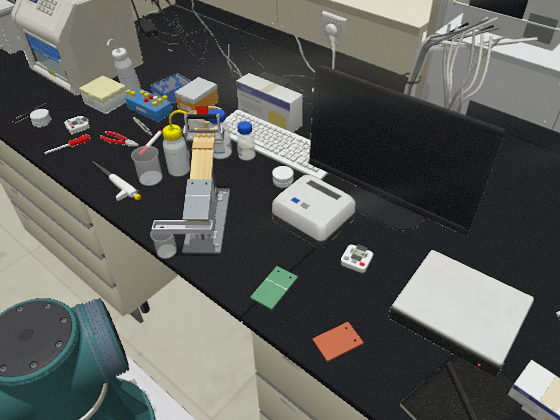

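View pics/a_top.png

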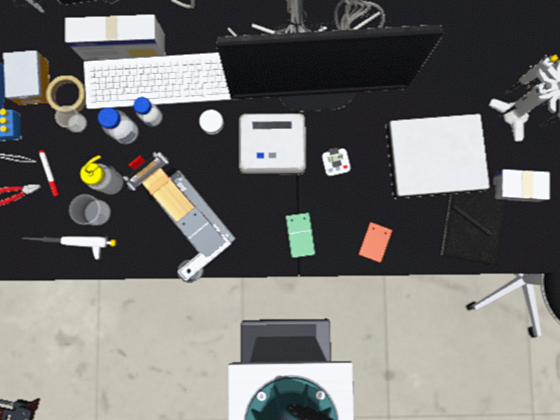

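Both views agree: the rig runs from top px (230,240) up to (145,165). The green slate is at (301,235) and the red at (374,241), both with holes towards the far side. The timer is at (337,162) and the beaker at (192,272).

```bash
cat > h.py <<'E'
from bench import *
import cv2,numpy as np
from scipy.spatial.transform import Rotation as Ro
def cloud(d,fish=False):
    """world xyz for each pixel, NaN where no depth"""
    v,u=np.mgrid[:420,:560].astype(float);K=d["intrinsics"]
    a=(u-K[0,2])/K[0,0];b=(v-K[1,2])/K[1,1]
    if fish:
        th=np.hypot(a,b);k=np.tan(np.clip(th,1e-9,1.5))/np.maximum(th,1e-9);a,b=a*k,b*k
    z=np.where(d["range_z"]>0,d["range_z"],np.nan)
    return (np.stack([a*z,b*z,z],-1)-d["t"])@d["R"]
def proj(d,X,fish=False):
    c=np.atleast_2d(X)@d["R"].T+d["t"];K=d["intrinsics"];p=c[:,:2]/c[:,2:]
    if fish:
        t=np.hypot(*c[:,:2].T);p=c[:,:2]*(np.arctan2(t,c[:,2])/np.maximum(t,1e-9))[:,None]
    return p*[K[0,0],K[1,1]]+K[:2,2]
def unproj(d,uv,p0,n,fish=False):
    """intersect pixel rays with plane (p0,n)"""
    K=d["intrinsics"];q=(np.atleast_2d(uv)-K[:2,2])/[K[0,0],K[1,1]]
    if fish:
        t=np.hypot(*q.T)[:,None];q=q*np.tan(t)/np.maximum(t,1e-9)
    r=np.c_[q,np.ones(len(q))]@d["R"];o=-d["R"].T@d["t"]
    return o+r*(((np.asarray(p0)-o)@n)/(r@n))[:,None]
def down(yaw):  # tool z down, tool y at heading yaw
    y=np.array([np.cos(yaw),np.sin(yaw),0]);z=np.array([0,0,-1.]);return Ro.from_matrix(np.c_[np.cross(y,z),y,z]).as_quat()
E
python3 - <<'E'
from h import *
d=capture("top");P=cloud(d)
for n in["eaves_slate","long_slate","short_slate","hold_bar","beaker","timer"]:
    s=silhouettes("top",n)
    if not s:print(n,None);continue
    m=s[0]["region"];p=P[m];p=p[~np.isnan(p).any(1)]
    r=cv2.minAreaRect(np.float32(p[:,:2])*1000)
    print(n,np.median(p,0).round(3),"z",np.percentile(p[:,2],[2,98]).round(3),"rect",np.round(r[0]),np.round(r[1]),round(r[2],1))
# height map around rig
for x in np.arange(.40,.80,.03):
    row=[]
    for y in np.arange(.05,.56,.03):
        m=(abs(P[...,0]-x)<.015)&(abs(P[...,1]-y)<.015);row.append(int(1000*np.nanmax(P[...,2][m])) if m.any() else -1)
    print(round(x,2),row)
w=capture("wrist");print(w["intrinsics"],w["R"].round(3),(-w["R"].T@w["t"]).round(3),current_position(),current_orientation())
E
```

```text
eaves_slate [0.482 0.208 0.139] z [0.122 0.156] rect [488. 216.] [125.  64.] 38.7
long_slate [ 0.478 -0.031  0.006] z [0.    0.012] rect [479. -31.] [111.  62.] 8.5
short_slate [ 0.457 -0.228  0.006] z [0.    0.011] rect [ 457. -228.] [61. 91.] 69.1
hold_bar [0.619 0.318 0.252] z [-0.     0.273] rect [640. 350.] [129.  90.] 54.2
beaker [0.377 0.245 0.061] z [-0.004  0.072] rect [350. 299.] [ 54. 176.] 36.4
timer [ 0.669 -0.128  0.016] z [0.009 0.022] rect [ 672. -128.] [68. 63.] 13.3
0.4 [6, 6, 5, 5, 6, 101, 102, 100, 8, 6, 5, 5, 6, 5, 6, 4, 6]
0.43 [5, 4, 6, 5, 128, 133, 136, 68, 3, 6, 5, 5, 4, 6, 6, 22, 6]
0.46 [6, 3, 7, 124, 139, 141, 145, 14, 4, 5, 6, 7, 6, 22, 26, 28, 28]
0.49 [5, 4, 5, 15, 142, 149, 155, 155, 12, 5, 5, 5, 6, 4, 23, 24, 27]
0.52 [5, 5, 5, 5, 16, 155, 159, 162, 165, 14, 4, 5, 4, 4, 95, 92, 95]
0.55 [4, 6, 6, 5, 5, 14, 165, 172, 181, 178, 7, 6, 5, 5, 95, 7, 95]
0.58 [6, 5, 6, 6, 5, 5, 160, 185, 196, 220, 259, 6, 5, 96, 104, 94, 95]
0.61 [6, 5, 4, 4, 5, 6, 12, 188, 254, 277, 274, 5, 5, 147, 185, 146, 5]
0.64 [78, 80, 77, 5, 5, 5, 5, 223, 261, 276, -1, -1, 0, 207, 199, 142, 0]
0.67 [83, 81, 80, 5, 4, 5, 5, 5, 201, 3, -3, 3, 5, 56, 4, 2, 5]
0.7 [80, 80, 80, 4, 6, 4, 6, 5, 4, 7, 3, 5, 4, 5, 6, 8, 6]
0.73 [80, 80, 80, 9, 5, 5, 9, 6, 5, 4, 6, 5, 146, 146, 6, 7, 5]
0.76 [80, 82, 82, 6, 36, 40, 35, 4, 3, 4, 76, 84, 148, 147, 100, 3, 71]
0.79 [77, 79, 77, 6, 37, 39, 38, 4, 3, 74, 118, 116, 147, 146, -1, 4, 71]
[[325.1922621    0.         281.2080939 ]
 [  0.         325.1922621  211.44620359]
 [  0.           0.           1.        ]] [[ 0.226  0.974 -0.   ]
 [ 0.944 -0.219  0.247]
 [ 0.24  -0.056 -0.969]] [0.07  0.6   0.384] [0.13550161 0.58446798 0.22260835] [ 1.13646879e-01  9.93521204e-01 -6.22888165e-05 -1.62551295e-05]
```

```bash
cat >> h.py <<'E'
def rigR(yaw,p):  # columns: x uphill, y left, n
    u=np.array([np.cos(yaw),np.sin(yaw),0]);k=np.array([0,0,1.])
    x=np.cos(p)*u+np.sin(p)*k;y=np.cross(k,u);return np.c_[x,y,np.cross(x,y)]
def toolq(R):  # tool z=-n, y=y, x=-x
    return Ro.from_matrix(np.c_[-R[:,0],R[:,1],-R[:,2]]).as_quat()
def shot(fn,cam="wrist"):
    d=capture(cam);cv2.imwrite("pics/"+fn+".png",d["image"]);np.savez("pics/"+fn+".npz",**d);return d
E
python3 - <<'E'
from h import *
R=rigR(np.radians(39),.31);c=np.array([.53,.245,.165])
move_ptp(c+R[:,2]*.13,toolq(R));sleep(.15)
shot("rig");print(current_clock())
for n in["eaves_slate","hold_bar"]:
    s=silhouettes("wrist",n);print(n,[(q["conf"],q["xy"],q["region"].sum()) for q in s]); np.save("pics/rig_%s.npy"%n,s[0]["region"]) if s else 0
move_ptp([.479,-.031,.14],down(np.radians(98.5)));sleep(.15);shot("green")
s=silhouettes("wrist","long_slate");print([(q["conf"],q["xy"],q["region"].sum()) for q in s]);np.save("pics/green_m.npy",s[0]["region"]) if s else 0
print(current_clock())
E
python3 -c "
import cv2,numpy as np
a=cv2.imread('pics/rig.png');b=cv2.imread('pics/green.png')
cv2.imwrite('pics/rg.png',cv2.resize(np.vstack([a,b])[:, :],(800,1200))[:600]);cv2.imwrite('pics/gg.png',b)"
```

```text
3.175
eaves_slate [(0.9, [282.7, 131.8], np.int64(7871))]
hold_bar [(0.8, [278.2, 355.2], np.int64(1162))]
[]
4.6333
```

View pics/rg.png

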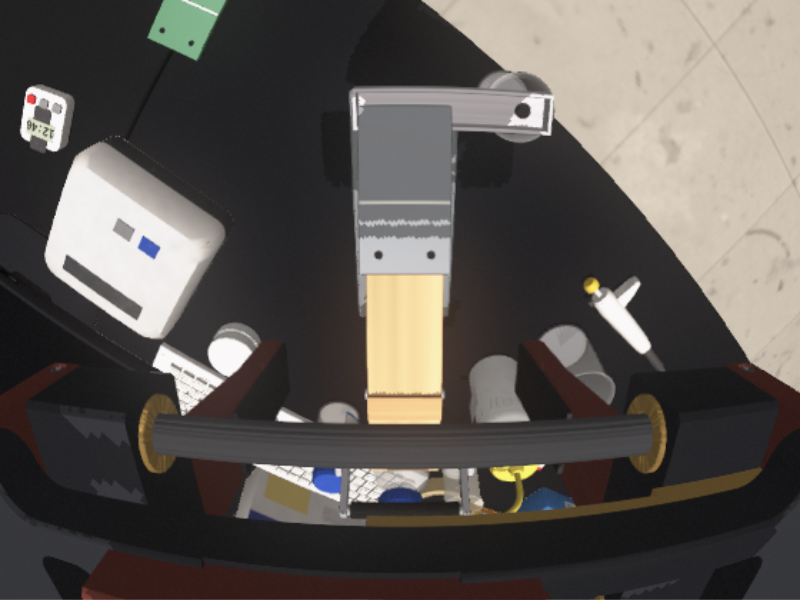

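View pics/gg.png

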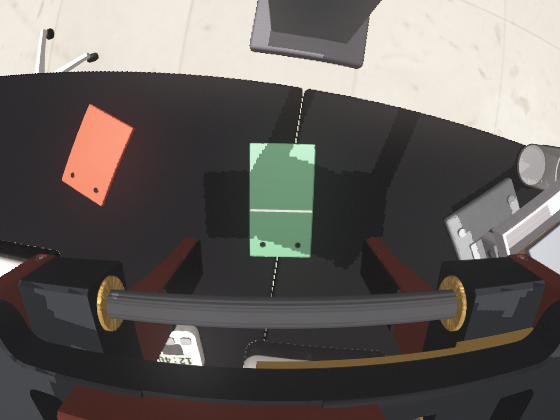

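Rig view, in original px: grey slate tail is at row ~74, white line row ~142, head row ~192, with the bar behind the fingers. Green view: slate spans (250–315, 143–257), holes on the uphill side at row ~244. Red is also fully visible at (97,155).

```bash
cat >> h.py <<'E'
def quad(m):
    m=cv2.morphologyEx(m.astype(np.uint8),cv2.MORPH_OPEN,np.ones((3,3)))
    c=max(cv2.findContours(m,cv2.RETR_EXTERNAL,cv2.CHAIN_APPROX_NONE)[0],key=cv2.contourArea)
    q=cv2.approxPolyN(cv2.convexHull(c),4,ensure_convex=True).reshape(-1,2).astype(np.float64)
    # refine: fit a line to contour points along the middle 80% of each side
    c=c.reshape(-1,2).astype(float);L=[]
    for i in range(4):
        a,b=q[i],q[(i+1)%4];e=(b-a)/np.linalg.norm(b-a);s=(c-a)@e;n=np.array([-e[1],e[0]]);t=(c-a)@n
        k=(abs(t)<3)&(s>.1*np.linalg.norm(b-a))&(s<.9*np.linalg.norm(b-a))
        v=cv2.fitLine(np.float32(c[k]),cv2.DIST_HUBER,0,.01,.01).ravel();cen=q.mean(0)
        nn=np.array([-v[1],v[0]]);o=v[2:];nn=nn if (o-cen)@nn>0 else -nn
        L.append((nn,(o+nn*.5)@nn))   # contour runs through pixel centres: half a pixel out
    return np.array([np.linalg.solve([L[i-1][0],L[i][0]],[L[i-1][1],L[i][1]]) for i in range(4)])
def plane(P):
    P=P[~np.isnan(P).any(-1)];c=np.median(P,0)
    for _ in range(4):
        n=np.linalg.svd(P-P.mean(0),full_matrices=False)[2][2];r=(P-P.mean(0))@n;P=P[abs(r)<max(2*r.std(),.001)]
    return P.mean(0),n*np.sign(n[2])
def hue(d,lo,hi,s=80,v=60):
    h=cv2.cvtColor(d["image"],cv2.COLOR_BGR2HSV);return cv2.inRange(h,(lo,s,v),(hi,255,255))>0
def rect(W):
    """centre, long-axis heading(mod pi), length, width from 4 ordered world corners"""
    e=[(W[1]-W[0]+W[2]-W[3])/2,(W[2]-W[1]+W[3]-W[0])/2];e.sort(key=np.linalg.norm)
    return W.mean(0),e[1],np.linalg.norm(e[1]),np.linalg.norm(e[0])
E
python3 - <<'E'
from h import *
L=lambda f:dict(np.load("pics/"+f+".npz"))
d=L("green");P=cloud(d,True)
for n,(lo,hi) in {"green":(45,85),"red":(0,14)}.items():
    m=hue(d,lo,hi); 
    l,st=cv2.connectedComponentsWithStats(m.astype(np.uint8))[1:3]
    if n=="green":m=l==1+st[1:,4].argmax()
    else:m[:, 160:]=0
    q=quad(m);pl=plane(P[m]);W=unproj(d,q,[0,0,.007],np.array([0,0,1.]),True);c,e,a,b=rect(W)
    print(n,q.round(1).tolist(),"plane",pl[0].round(4),pl[1].round(3),"c",c.round(4),"L,W",round(a,4),round(b,4),"yaw",np.degrees(np.arctan2(e[1],e[0])).round(2))
d=L("rig");P=cloud(d,True);m=np.load("pics/rig_eaves_slate.npy");q=quad(m)
p0,n=plane(P[cv2.erode(m.astype(np.uint8),np.ones((7,7)))>0]);W=unproj(d,q,p0,n,True);c,e,a,b=rect(W);e=e*np.sign(e[0])/a
print("grey",q.round(1).tolist(),p0.round(4),n.round(4),"pitch",np.arccos(n[2]).round(4),np.degrees(np.arctan2(-n[1],-n[0])).round(2),"c",c.round(4),"L,W",a.round(4),b.round(4),"yaw",np.degrees(np.arctan2(e[1],e[0])).round(2),"climb",np.arcsin(e[2]).round(3))
o=cv2.polylines(d["image"].copy(),[np.int32(q*16)],True,(0,0,255),1,cv2.LINE_AA,4);o=o[40:240,210:350]
cv2.imwrite("pics/rigcrop.png",cv2.resize(o,None,fx=3,fy=3,interpolation=cv2.INTER_NEAREST))
E
```

```text
Traceback (most recent call last):
ValueError: attempt to get argmax of an empty sequence
```

```bash
cat > fit.py <<'E'
from h import *
import sys
L=lambda f:dict(np.load("pics/"+f+".npz"))
d=L("green");P=cloud(d,True)
h=cv2.cvtColor(d["image"],cv2.COLOR_BGR2HSV);print(h[160,300],h[195,265],h[230,300],h[210,280],h[140,110],d["image"][195,265])
for n,(lo,hi) in {"green":(35,95),"red":(0,14)}.items():
    m=hue(d,lo,hi,35,50);m|=(n=="green")&(d["image"].min(2)>100)
    m[:,160:]&=n=="green"; m[:130]&=n=="red"; m[:,:200]&=n=="red"; m[265:]=0
    l,st=cv2.connectedComponentsWithStats(m.astype(np.uint8))[1:3]
    m=l==1+st[1:,4].argmax()
    q=quad(m);pl=plane(P[m]);W=unproj(d,q,[0,0,.007],np.array([0,0,1.]),True);c,e,a,b=rect(W)
    print(n,q.round(1).tolist(),"plane",pl[0].round(4),pl[1].round(3),"c",c.round(4),"L,W",round(a,4),round(b,4),"yaw",np.degrees(np.arctan2(e[1],e[0])).round(2))
d=L("rig");P=cloud(d,True);m=np.load("pics/rig_eaves_slate.npy");q=quad(m)
p0,n=plane(P[cv2.erode(m.astype(np.uint8),np.ones((7,7)))>0]);W=unproj(d,q,p0,n,True);c,e,a,b=rect(W);e=e*np.sign(e[0])/a
print("grey",q.round(1).tolist(),p0.round(4),n.round(4),"pitch",np.arccos(n[2]).round(4),np.degrees(np.arctan2(-n[1],-n[0])).round(2),"c",c.round(4),"L,W",a.round(4),b.round(4),"yaw",np.degrees(np.arctan2(e[1],e[0])).round(2),"climb",np.arcsin(e[2]).round(3))
o=cv2.polylines(d["image"].copy(),[np.int32(q*16)],True,(0,0,255),1,cv2.LINE_AA,4);o=o[40:240,210:350]
cv2.imwrite("pics/rigcrop.png",cv2.resize(o,None,fx=3,fy=3,interpolation=cv2.INTER_NEAREST))
E
python3 fit.py
```

```text
[ 67  67 155] [ 67  70 150] [ 67  70 146] [ 27  10 234] [  7 127 251] [119 150 109]
green [[559.5, 129.5], [559.5, 249.8000030517578], [421.79998779296875, 264.0], [499.20001220703125, 129.5]] plane [0.4343 0.2219 0.0138] [0.655 0.632 0.414] c [0.4279 0.2352 0.007 ] L,W 0.1615 0.1519 yaw -78.44
red [[136.0, 126.80000305175781], [102.69999694824219, 208.1999969482422], [59.400001525878906, 179.60000610351562], [88.5, 100.80000305175781]] plane [ 0.4567 -0.2252  0.0067] [0.001 0.001 1.   ] c [ 0.4575 -0.2262  0.007 ] L,W 0.0927 0.064 yaw -21.53
grey [[317.3999938964844, 73.5999984741211], [315.0, 190.89999389648438], [250.1999969482422, 192.8000030517578], [248.8000030517578, 73.4000015258789]] [0.4821 0.2088 0.1398] [-0.2338 -0.1902  0.9535] pitch 0.3061 39.14 c [0.482  0.2089 0.1398] L,W 0.1097 0.0612 yaw 38.78 climb 0.306
```

View pics/rigcrop.png

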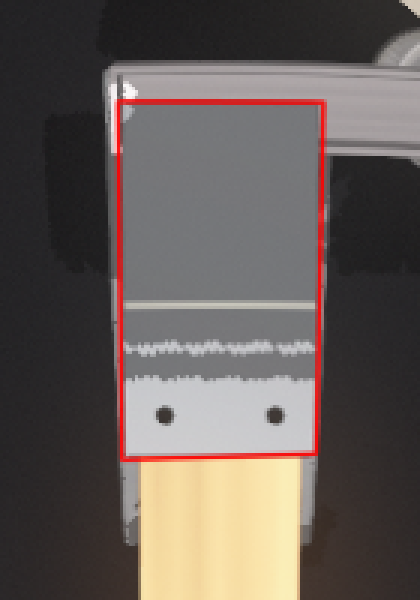

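The quad fits the grey slate to about 0.5 px, with size 109.7×61.2 and pitch 0.306, as expected. The white line is at row ~140–142. I'll fix the green mask, then pick up green.

```bash
sed -i 's/m\[265:\]=0/m[265:]=0; m[:,330:]=0/' fit.py; cat >> fit.py <<'E'
# check line position predicted / measured
col=d["image"][:,283].astype(int).mean(1);r=np.arange(130,155);print("line rows",col[130:155].astype(int).tolist())
for s in(.007,.009,-.055,.055):print(s,proj(d,c+e*s,True).round(1))
E
python3 fit.py
```

```text
[ 67  67 155] [ 67  70 150] [ 67  70 146] [ 27  10 234] [  7 127 251] [119 150 109]
green [[316.1000061035156, 142.5], [310.6000061035156, 257.79998779296875], [248.5, 255.89999389648438], [248.5, 142.5]] plane [ 0.4769 -0.0309  0.0067] [-0.001 -0.     1.   ] c [ 0.479  -0.0305  0.007 ] L,W 0.1105 0.0611 yaw 7.23
red [[136.0, 126.80000305175781], [102.69999694824219, 208.1999969482422], [59.400001525878906, 179.60000610351562], [88.5, 100.80000305175781]] plane [ 0.4567 -0.2252  0.0067] [0.001 0.001 1.   ] c [ 0.4575 -0.2262  0.007 ] L,W 0.0927 0.064 yaw -21.53
grey [[317.3999938964844, 73.5999984741211], [315.0, 190.89999389648438], [250.1999969482422, 192.8000030517578], [248.8000030517578, 73.4000015258789]] [0.4821 0.2088 0.1398] [-0.2338 -0.1902  0.9535] pitch 0.3061 39.14 c [0.482  0.2089 0.1398] L,W 0.1097 0.0612 yaw 38.78 climb 0.306
line rows [118, 118, 119, 118, 118, 119, 119, 119, 119, 118, 154, 194, 176, 118, 119, 119, 120, 119, 119, 120, 118, 119, 119, 119, 149]
0.007 [[282.8 140.2]]
0.009 [[282.8 142.3]]
-0.055 [[283.1  72.9]]
0.055 [[282.6 191.9]]
```

```bash
cat >> h.py <<'E'
RG=rigR(np.radians(38.9),.308);CG=np.array([.482,.2089,.1398])
E
python3 - <<'E'
from h import *
q=down(np.radians(97.23));c=np.array([.479,-.0305,0])
move_ptp(c+[0,0,.03],q);servo_line(c+[0,0,.002],rate=.08)
move_gripper(.05);print("gap",current_finger_gap(),current_grip_force(),current_position())
servo_line(c+[0,0,.10],rate=.2);print("gap",current_finger_gap())
T=CG+RG[:,0]*.062+RG[:,2]*.002
move_ptp(T+RG[:,2]*.07,toolq(RG));servo_line(T+RG[:,2]*.012,rate=.12);sleep(.2)
print(current_finger_gap(),current_force(),current_clock(),(current_position()-T)@RG)
d=shot("hover");cv2.imwrite("pics/hoverc.png",cv2.resize(d["image"][50:260,200:370],None,fx=2.8,fy=2.8,interpolation=cv2.INTER_NEAREST))
E
```

```text
gap 0.059139901839883845 30.000626742839813 [ 0.47917329 -0.03053275  0.00220641]
gap 0.05944321029991608
0.05982086196003699 [-0.53860415 -0.15621971 -0.79247199] 8.8 [ 0.00063232 -0.00034039  0.01276364]
```

View pics/hoverc.png

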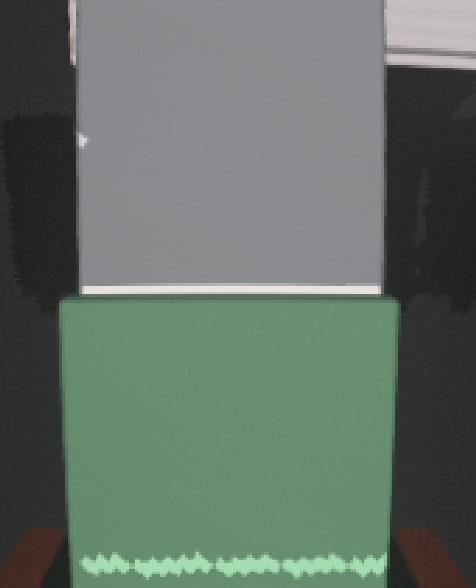

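Hover: green tail's upper edge is at row ~156.4, and the white line's downhill edge is at ~151.8. Green centre is col 281.8 against grey's 282.5. I'll compare these with the model, then lower.

```bash
python3 - <<'E'
from h import *
d=dict(np.load("pics/hover.npz"));p=current_position()
R=Ro.from_quat(current_orientation()).as_matrix();X=-R[:,0];N=-R[:,2]
print("tilt err",(RG.T@np.c_[X,R[:,1],N]).round(4).tolist())
for nm,pt in(("tail top",p-.055*X+.005*N),("tail bottom",p-.055*X-.002*N),("line",CG+.007*RG[:,0]),("line+2",CG+.009*RG[:,0]),("tail top+1mm",p-.054*X+.005*N)):print(nm,proj(d,pt,True).round(2))
for col in(240,282,325):print(col,d["image"][146:164,col].astype(int).tolist())
print((p-(CG+RG[:,0]*.062))@RG)
E
```

```text
tilt err [[1.0, -0.0001, -0.0013], [0.0001, 1.0, 0.0007], [0.0013, -0.0007, 1.0]]
tail top [[281.4  155.12]]
tail bottom [[281.4  154.06]]
line [[281.89 151.23]]
line+2 [[281.89 154.9 ]]
tail top+1mm [[281.4  157.18]]
240 [[139, 137, 136], [140, 138, 135], [140, 138, 135], [140, 138, 135], [141, 138, 136], [141, 139, 137], [220, 228, 229], [220, 228, 229], [210, 221, 221], [97, 113, 96], [81, 102, 75], [100, 127, 93], [111, 139, 102], [113, 142, 104], [112, 142, 104], [113, 143, 105], [113, 143, 104], [113, 143, 105]]
282 [[142, 140, 138], [143, 140, 139], [142, 139, 138], [142, 140, 138], [142, 140, 138], [175, 180, 181], [221, 229, 230], [222, 229, 231], [182, 195, 193], [93, 109, 91], [89, 111, 83], [107, 133, 98], [114, 142, 106], [115, 143, 107], [114, 144, 107], [115, 144, 108], [113, 142, 106], [115, 144, 107]]
325 [[142, 139, 137], [142, 139, 137], [143, 140, 138], [141, 139, 137], [141, 139, 137], [163, 163, 162], [220, 227, 229], [220, 227, 229], [214, 223, 224], [100, 116, 99], [84, 104, 77], [100, 126, 92], [112, 141, 103], [114, 143, 106], [114, 143, 106], [115, 144, 106], [116, 145, 107], [113, 142, 105]]
[ 0.0005961  -0.00026018  0.01473354]
```

```bash
python3 - <<'E'
from h import *
T=CG+RG@np.array([.0613,.0003,.002])
k=servo_line(T+RG[:,2]*-.003,rate=.03,contact_N=4)
print(k,((current_position()-CG)@RG).round(4),current_force().round(2))
sleep(.2);print(((current_position()-CG)@RG).round(4),current_force().round(2))
move_gripper(.072);p=current_position();print(current_finger_gap())
servo_line(p+RG[:,2]*.10,rate=.2);sleep(.2)
# view pose like the first, a little uphill
d=shot("g_placed");print(current_clock(),((current_position()-CG)@RG).round(4))
cv2.imwrite("pics/gp.png",cv2.resize(d["image"][50:290,200:370],None,fx=2.5,fy=2.5,interpolation=cv2.INTER_NEAREST))
E
```

```text
True [0.0614 0.0002 0.002 ] [0.74 0.55 0.65]
[0.0607 0.0005 0.002 ] [ 0.78  0.66 -0.46]
0.07227051545070627
10.8083 [0.0599 0.0008 0.101 ]
```

View pics/gp.png

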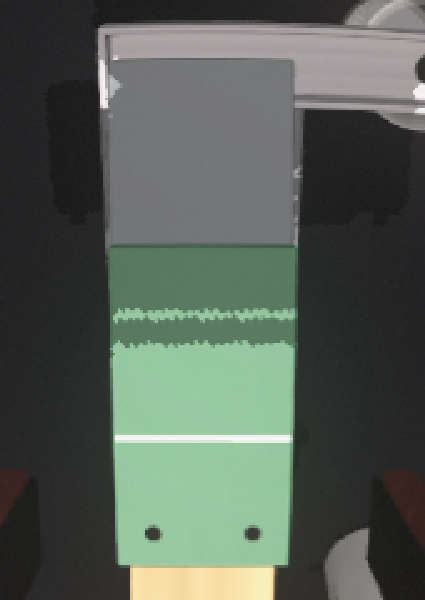

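Green is placed holes-uphill, with its tail at row ~148 just covering the grey line and its sides nearly flush. Now I'll measure it.

```bash
cat > chk.py <<'E'
from h import *
d=dict(np.load("pics/g_placed.npz"))
img=d["image"];h=cv2.cvtColor(img,cv2.COLOR_BGR2HSV)
m=((h[...,0]>50)&(h[...,0]<85)&(h[...,1]>40)&(img[...,1]>70))
m[:,:235]=0;m[:,330:]=0;m[:130]=0;m[290:]=0
P=cloud(d,True);q=quad(cv2.morphologyEx(m.astype(np.uint8),cv2.MORPH_CLOSE,np.ones((5,5))))
mm=cv2.erode(m.astype(np.uint8),np.ones((5,5)))>0
p0,n=plane(P[mm]);print("plane off",((p0-CG)@RG).round(4),(n@RG).round(4))
# plane z=0.007+0.0 above grey top -> upper face
W=(unproj(d,q,CG+RG[:,2]*.007,RG[:,2],True)-CG)@RG
print("green corners (grey frame, top)",(W[:,:2]*1000).round(2).tolist())
g=(abs(h[...,1].astype(int))<40)&(img[...,1]>85)&(img[...,1]<175)
for x in(-.04,-.02,0.):   # grey side edges
    r=int(proj(d,CG+RG[:,0]*x,True)[0,1].round());v=img[r,235:330].astype(int).mean(1)
    gr=np.abs(np.diff(v));print("row",r,"edges",[(i+235.5,int(gr[i])) for i in np.where(gr>12)[0]],"pred",proj(d,np.array([CG+RG@np.array([x,s,0])for s in(.03,-.03)]),True)[:,0].round(1))
v=img[:,283].astype(int).mean(1);print("col",v[68:80].tolist(),v[142:156].astype(int).tolist(),"line2",v[215:235].astype(int).tolist())
for s,z in((-.055,0),(.007,0),(.007,.007),(.069,.007),(.117,.007)):print(s,z,proj(d,CG+RG@np.array([s,0,z]),True).round(2))
E
python3 chk.py
```

```text
plane off [0.0562 0.0006 0.0069] [ 3.7e-03 -6.0e-04  1.0e+00]
green corners (grey frame, top) [[5.65, 30.95], [114.84, 30.95], [114.76, -29.8], [5.59, -29.68]]
row 91 edges [(np.float64(238.5), 14), (np.float64(239.5), 183), (np.float64(240.5), 15), (np.float64(242.5), 132), (np.float64(243.5), 19), (np.float64(317.5), 41)] pred [317.4 242.3]
row 115 edges [(np.float64(239.5), 12), (np.float64(240.5), 41), (np.float64(241.5), 13), (np.float64(243.5), 17), (np.float64(316.5), 17), (np.float64(319.5), 29), (np.float64(320.5), 30)] pred [317.3 242.4]
row 140 edges [(np.float64(241.5), 20), (np.float64(242.5), 21), (np.float64(243.5), 18), (np.float64(317.5), 15), (np.float64(318.5), 56), (np.float64(319.5), 29)] pred [317.1 242.6]
col [164.0, 161.66666666666666, 162.66666666666666, 166.33333333333334, 167.0, 97.66666666666667, 119.66666666666667, 119.33333333333333, 119.0, 118.66666666666667, 120.33333333333333, 120.0] [119, 118, 118, 119, 115, 98, 83, 100, 102, 103, 102, 103, 102, 102] line2 [171, 172, 171, 171, 171, 172, 171, 171, 178, 240, 248, 222, 172, 172, 171, 171, 171, 170, 171, 171]
-0.055 0 [[279.83  72.43]]
0.007 0 [[279.89 148.48]]
0.007 0.007 [[279.87 148.95]]
0.069 0.007 [[279.98 225.12]]
0.117 0.007 [[280.09 278.02]]
```

```bash
cat >> h.py <<'E'
gp=lambda:(current_position()-CG)@RG
def go(tgt,rate=.05,n=3,tol=.0002):
    """closed-loop move to a grey-frame position"""
    tgt=np.array(tgt);cmd=tgt.copy()
    for _ in range(n):
        servo_line(CG+RG@cmd,toolq(RG),rate=rate);sleep(.15);e=tgt-gp()
        if abs(e).max()<tol:break
        cmd=cmd+e
    return cmd
E
python3 - <<'E'
from h import *
servo_line(CG+RG@[.061,.0003,.0035],toolq(RG),rate=.12);sleep(.1);a=gp();print(a.round(4))
move_gripper(.05);sleep(.1);b=gp();print("grip",b.round(4),current_finger_gap())
t=b+[.0015,-.0003,.0025]
cmd=go(t,rate=.03);print("shifted",(gp()-b).round(4))
k=servo_line(CG+RG@(cmd-[0,0,.006]),rate=.02,contact_N=4);sleep(.15);print(k,(gp()-b).round(4),current_force().round(2))
e=(b+[.0015,-.0003,0]-gp());e[2]=0
if abs(e).max()>.0003: servo_line(current_position()+RG@(e*1.0),rate=.02);sleep(.1);print("adj",(gp()-b).round(4))
move_gripper(.072);servo_line(CG+RG@[.06,0,.101],toolq(RG),rate=.2);sleep(.2)
d=shot("g_placed");print(current_clock())
E
python3 chk.py
```

```text
[0.0617 0.     0.0042]
grip [0.0614 0.0002 0.004 ] 0.059190614656554744
shifted [ 0.0015 -0.0003  0.0025]
True [ 0.0018 -0.0004 -0.0002] [ 0.6  -0.47  4.39]
adj [ 0.0016 -0.0003 -0.0002]
15.6333
plane off [ 0.0575 -0.0002  0.007 ] [ 0.0018 -0.0012  1.    ]
green corners (grey frame, top) [[7.32, 30.27], [116.54, 30.24], [116.49, -30.79], [7.27, -30.23]]
row 91 edges [(np.float64(239.5), 109), (np.float64(240.5), 102), (np.float64(242.5), 97), (np.float64(243.5), 31), (np.float64(318.5), 41)] pred [318.2 242.8]
row 116 edges [(np.float64(240.5), 49), (np.float64(243.5), 24), (np.float64(317.5), 25), (np.float64(318.5), 17), (np.float64(319.5), 31), (np.float64(320.5), 57), (np.float64(321.5), 30)] pred [318.2 242.9]
row 141 edges [(np.float64(241.5), 48), (np.float64(242.5), 16), (np.float64(244.5), 14), (np.float64(319.5), 74)] pred [318.  243.1]
col [163.0, 161.0, 161.66666666666666, 165.66666666666666, 166.33333333333334, 113.0, 109.33333333333333, 120.0, 119.66666666666667, 119.0, 119.66666666666667, 119.0] [118, 117, 117, 118, 118, 118, 118, 119, 112, 88, 101, 103, 103, 101] line2 [171, 171, 171, 171, 172, 171, 171, 172, 171, 171, 172, 178, 240, 248, 220, 171, 170, 171, 171, 172]
-0.055 0 [[280.48  72.88]]
0.007 0 [[280.54 149.34]]
0.007 0.007 [[280.53 149.84]]
0.069 0.007 [[280.61 226.28]]
0.117 0.007 [[280.68 279.26]]
```

Green's line sits at row 226.4 against 226.28 predicted, and its sides are within about 0.3 mm. Next is red.

```bash
cat > red.py <<'E'
from h import *
move_ptp([.4575,-.227,.14],down(np.radians(90-21.5)));sleep(.2);d=shot("red");print(current_clock())
img=d["image"];h=cv2.cvtColor(img,cv2.COLOR_BGR2HSV);m=(h[...,0]<16)&(h[...,1]>70)&(img[...,2]>90)
m[:100]=0;m[265:]=0;m[:,:215]=0;m[:,350:]=0
q=quad(cv2.morphologyEx(m.astype(np.uint8),cv2.MORPH_CLOSE,np.ones((7,7))));W=unproj(d,q,[0,0,.007],np.array([0,0,1.]),True);c,e,a,b=rect(W);e*=np.sign(e[0])
print(q.round(1).tolist(),c.round(4),a.round(4),b.round(4),np.degrees(np.arctan2(e[1],e[0])).round(2),h[180,282])
o=cv2.polylines(img.copy(),[np.int32(q*16)],True,(255,255,0),1,cv2.LINE_AA,4);cv2.imwrite("pics/redv.png",o[80:300,180:400])
E
python3 red.py
```

```text
17.5833
[[313.20001220703125, 154.5], [311.29998779296875, 248.5], [248.89999389648438, 248.5], [247.10000610351562, 154.5]] [ 0.4576 -0.2272  0.007 ] 0.0905 0.0603 -21.54 [  6 142 192]
```

View pics/redv.png

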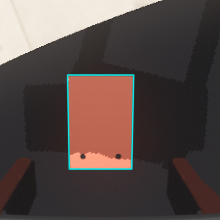

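The quad fits red tightly (90.5×60.3), with holes at the bottom of the image, which is the uphill end.

```bash
python3 - <<'E'
from h import *
q=down(np.radians(90-21.54));c=np.array([.4576,-.2272,0])
move_ptp(c+[0,0,.03],q);servo_line(c+[0,0,.002],rate=.08);sleep(.1);p=current_position()
move_gripper(.05);p2=current_position();print("gap",current_finger_gap(),"tcp-c",(p2-c).round(4))
u=np.array([np.cos(np.radians(-21.54)),np.sin(np.radians(-21.54)),0]);off=(p2-c)@u;print("tcp x in slate",off)
servo_line(c+[0,0,.12],rate=.2)
servo_line([.42,.02,.26],rate=.35)
move_ptp(CG+RG@[.10,0,.08],toolq(RG))
cmd=go([.114+off,0,.018],rate=.1);print(gp().round(4),current_finger_gap(),current_clock())
d=shot("rhover")
v=d["image"][:,282].astype(int)
X=CG+RG@[.069,0,.007];g=gp();print("line pred",proj(d,X,True).round(2),"tail bottom/top pred",[proj(d,CG+RG@[g[0]-off-.045,g[1],g[2]+z],True).round(2).tolist() for z in(-.002,.005)])
r=int(proj(d,X,True)[0,1]);print(r-8,v[r-8:r+14].tolist())
np.save("pics/cmd.npy",np.r_[cmd,off])
cv2.imwrite("pics/rh.png",cv2.resize(d["image"][50:290,180:390],None,fx=2.5,fy=2.5,interpolation=cv2.INTER_NEAREST))
E
```

```text
gap 0.05946848122501713 tcp-c [ 0.0003 -0.0002  0.0024]
tcp x in slate 0.0003350091635550623
[0.1143 0.     0.0178] 0.05956483282148 23.5083
line pred [[281.25 171.04]] tail bottom/top pred [[[281.23, 173.09]], [[281.23, 174.98]]]
163 [[95, 119, 90], [93, 119, 89], [93, 119, 88], [94, 119, 89], [93, 119, 89], [93, 120, 89], [93, 119, 89], [93, 119, 88], [93, 116, 91], [178, 189, 189], [187, 198, 201], [153, 164, 174], [61, 69, 98], [44, 55, 102], [54, 69, 127], [64, 80, 146], [67, 84, 151], [67, 84, 151], [67, 83, 152], [66, 83, 151], [67, 83, 152], [67, 83, 151]]
```

View pics/rh.png

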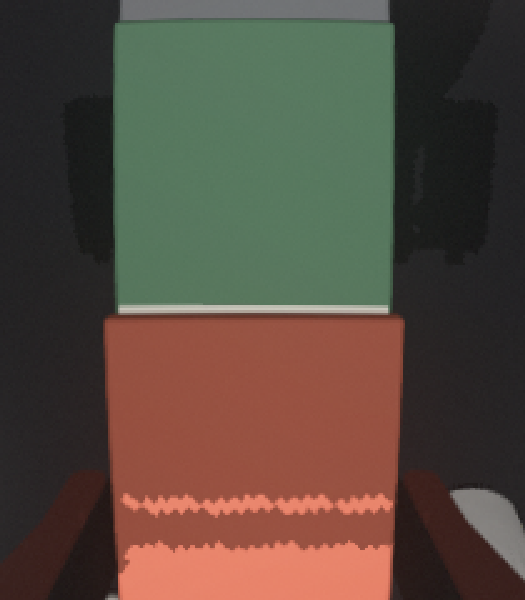

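Red hover: centred laterally at col 254 for both slates. The line edge is at row 171.5 and red's tail bottom at ~174.3, so red sits about 0.3 mm high. I'll trim that and lower it.

```bash
cat > place.py <<'E'
from h import *
cmd=np.load("pics/cmd.npy")[:3];X=.1140
k=servo_line(CG+RG@(cmd+[X-.1143,0,-.016]),rate=.03,contact_N=4);sleep(.15);print(k,gp().round(4),current_force().round(2))
e=np.array([X,0,0])-gp();e[2]=0
if abs(e).max()>.0002: servo_line(current_position()+RG@e,rate=.02);sleep(.1);print("adj",gp().round(4))
move_gripper(.072);servo_line(CG+RG@[.112,0,.101],toolq(RG),rate=.2);sleep(.2)
d=shot("r_placed");print(current_clock())
E
cat > chkr.py <<'E'
from h import *
d=dict(np.load("pics/r_placed.npz"));img=d["image"];h=cv2.cvtColor(img,cv2.COLOR_BGR2HSV);P=cloud(d,True)
def f(m,z,nm):
    m[:60]=0;m[292:]=0;m[:,:225]=0;m[:,340:]=0
    q=quad(cv2.morphologyEx(m.astype(np.uint8),cv2.MORPH_CLOSE,np.ones((7,7))))
    p0,n=plane(P[cv2.erode(m.astype(np.uint8),np.ones((5,5)))>0]);print(nm,"plane",((p0-CG)@RG).round(4),(n@RG).round(4))
    print((((unproj(d,q,CG+RG[:,2]*z,RG[:,2],True)-CG)@RG)[:,:2]*1000).round(2).tolist())
mr=(h[...,0]<16)&(h[...,1]>70)&(img[...,2]>90);f(mr,.014,"red")
mg=(h[...,0]>50)&(h[...,0]<85)&(h[...,1]>40)&(img[...,1]>70);f(mg,.007,"green")
v=img[:,281].astype(int);r=int(proj(d,CG+RG@[.069,0,.007],True)[0,1]);print(proj(d,CG+RG@[.069,0,.007],True),proj(d,CG+RG@[.069,0,.014],True),r-5,v[r-5:r+8].tolist())
cv2.imwrite("pics/rp.png",cv2.resize(img[40:320,170:400],None,fx=2.1,fy=2.1,interpolation=cv2.INTER_NEAREST))
E
python3 place.py; python3 chkr.py
```

```text
True [0.1136 0.0002 0.0091] [-0.85 -0.63  0.56]
adj [1.136e-01 1.000e-04 9.000e-03]
25.725
red plane [0.1108 0.0002 0.0139] [ 2.1e-03 -8.0e-04  1.0e+00]
[[68.02, 30.34], [158.43, 30.51], [158.37, -30.14], [67.98, -29.8]]
green plane [ 0.0382 -0.0002  0.007 ] [ 2.1e-03 -8.0e-04  1.0e+00]
[[7.1, 29.38], [68.71, 29.81], [68.66, -29.61], [7.01, -30.36]]
[[280.590462   162.67870004]] [[280.58424513 163.563512  ]] 157 [[94, 120, 91], [94, 119, 91], [95, 120, 92], [95, 119, 91], [94, 119, 91], [84, 107, 89], [56, 72, 92], [54, 68, 125], [65, 81, 148], [68, 85, 153], [67, 84, 152], [68, 84, 153], [67, 83, 152]]
```

View pics/rp.png

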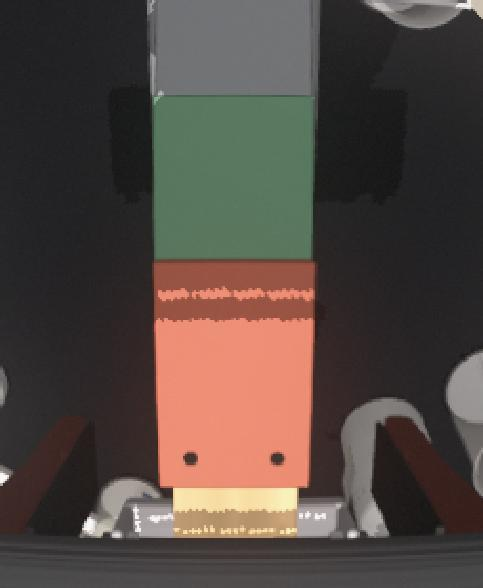

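Red is about 0.9 mm low and 0.4 mm to the left. There's time for one regrip trim.

```bash
cat > trim.py <<'E'
from h import *
D=np.array([.0009,-.0003,0])
servo_line(CG+RG@[.113,.0,.0105],toolq(RG),rate=.12);sleep(.1)
move_gripper(.05);sleep(.1);b=gp();print("grip",b.round(4),current_finger_gap())
cmd=go(b+D+[.0003,0,.0025],rate=.03);print((gp()-b).round(4))
k=servo_line(CG+RG@(cmd-[0,0,.006]),rate=.02,contact_N=4);sleep(.15);print(k,(gp()-b).round(4),current_force().round(2))
e=b+D-gp();e[2]=0
if abs(e).max()>.0003: servo_line(current_position()+RG@(e*1.5),rate=.02);sleep(.1);print("adj",(gp()-b).round(4))
move_gripper(.072);servo_line(CG+RG@[.112,0,.101],toolq(RG),rate=.2);sleep(.2)
d=shot("r_placed");print(current_clock())
E
python3 trim.py; python3 chkr.py
python3 - <<'E'
from h import *
# bar: from scene and top clouds in grey frame
for cam in("scene","top"):
    d=capture(cam);s=silhouettes(cam,"hold_bar");P=cloud(d)
    img=d["image"]
    for q in s[:1]:
        p=P[cv2.erode(q["region"].astype(np.uint8),np.ones((2,2)))>0];g=(p-CG)@RG;g=g[(abs(g[:,1])<.06)&(abs(g[:,0]-.2)<.08)&(g[:,2]>-.05)]
        print(cam,q["conf"],len(g),np.nanpercentile(g,[5,50,95],axis=0).round(3).tolist())
        h=cv2.cvtColor(img,cv2.COLOR_BGR2HSV);r=((h[...,0]<8)|(h[...,0]>172))&(h[...,1]>130)
        g2=(P[r]-CG)@RG;k=(abs(g2[:,1])<.04)&(abs(g2[:,0]-.21)<.08)&(g2[:,2]>.0)
        print(" red tab",k.sum(),np.nanpercentile(g2[k],[5,50,95],axis=0).round(3).tolist() if k.any() else "")
    for n in("hold_bar_mid","hold_bar_hinge"):
        t=spot_in(cam,n)
        if t:
            u,v=np.int32(np.round(t[0]["xy"]));w=P[v-1:v+2,u-1:u+2].reshape(-1,3);print(" ",n,t[0]["conf"],(np.nanmedian((w-CG)@RG,0)).round(3))
    cv2.imwrite("pics/z_%s.png"%cam,img)
print(current_clock())
E
```

```text
grip [ 1.134e-01 -1.000e-04  1.110e-02] 0.059472359727216643
[ 0.0012 -0.0003  0.0025]
True [ 0.0012 -0.0003 -0.0003] [0.06 0.56 1.8 ]
adj [ 0.0007 -0.0003 -0.0003]
30.45
red plane [ 0.1117 -0.0004  0.0138] [ 1.6e-03 -5.0e-04  1.0e+00]
[[68.89, 29.74], [159.34, 29.92], [159.29, -30.71], [68.93, -30.5]]
green plane [ 0.0381 -0.0003  0.007 ] [3.e-04 1.e-04 1.e+00]
[[7.09, 29.38], [68.7, 29.8], [68.65, -29.61], [7.0, -30.36]]
[[280.59262441 162.69155704]] [[280.58649792 163.57658368]] 157 [[93, 119, 90], [95, 120, 92], [94, 119, 90], [94, 118, 90], [93, 119, 90], [92, 118, 90], [116, 133, 129], [76, 87, 111], [57, 71, 128], [66, 82, 148], [66, 83, 151], [67, 83, 151], [67, 82, 152]]
scene 0.65 116 [[0.177, -0.042, 0.022], [0.183, 0.009, 0.031], [0.208, 0.04, 0.062]]
 red tab 50 [[0.133, -0.038, 0.01], [0.147, 0.002, 0.059], [0.211, 0.028, 0.27]]
  hold_bar_mid 0.65 [ 0.388  0.061 -0.231]
  hold_bar_hinge 0.86 [-0.048 -0.01  -0.019]
top 0.69 266 [[0.177, -0.028, 0.024], [0.199, 0.009, 0.058], [0.212, 0.039, 0.067]]
 red tab 477 [[0.132, -0.035, 0.01], [0.146, -0.003, 0.015], [0.216, 0.024, 0.27]]
  hold_bar_mid 0.81 [0.2   0.001 0.058]
  hold_bar_hinge 0.77 [ 0.156 -0.018  0.012]
30.85
```

Red's tail is now at ~69.1 mm with sides within 0.2 mm. The bar's roll is at slope coordinates (0.200, z 0.055), which puts the hinge at about (0.181, 0.020). Now I'll swing it from behind.

```bash
python3 - <<'E'
from h import *
G=lambda x,z,r=.15,c=None:servo_line(CG+RG@[x,0,z],toolq(RG),rate=r,contact_N=c)
G(.115,.19,.25);move_gripper(0.0);G(.255,.19,.2);k=G(.255,.055,.12,8);print("descent contact",k,gp().round(4),current_clock())
if not k:
    k=G(.172,.055,.06,20);print("push",k,gp().round(4),current_force().round(1),current_clock())
    sleep(.3);shot("pushed");print([(q["conf"],q["xy"]) for q in silhouettes("wrist","hold_bar")])
    G(.172,.19,.2)
    move_ptp(CG+RG@[.10,0,.16],toolq(RG));sleep(1.5)
d=shot("final");cv2.imwrite("pics/fin.png",d["image"]);print(current_clock())
E
```

```text
descent contact False [ 2.558e-01 -2.000e-04  5.600e-02] 34.625
push False [ 0.1722 -0.      0.055 ] [-0.1  0.3  1. ] 36.1583
[(0.94, [282.2, 202.3])]
39.3417
```

View pics/fin.png

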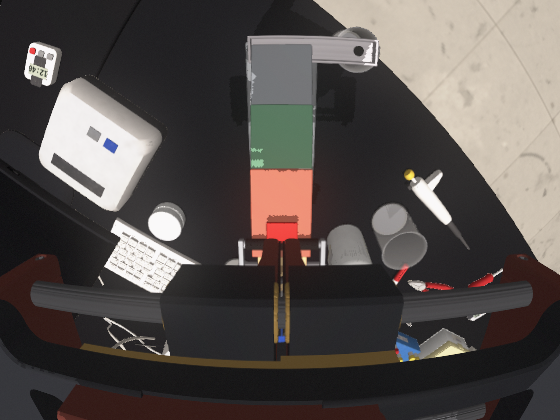

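The bar lies down, with its tab at (282,230) on the red slate. I'll check the slates once more before handing in.

```bash
python3 - <<'E'
from h import *
servo_line(CG+RG@[.08,0,.14],toolq(RG),rate=.2);sleep(.3);shot("r_placed");d=capture("wrist");P=cloud(d,True)
s=silhouettes("wrist","hold_bar")
if s:
    g=(P[s[0]["region"]]-CG)@RG;print("bar",np.nanpercentile(g,[5,50,95],axis=0).round(3).tolist())
t=capture("top");P=cloud(t)
for n in("beaker","timer"):
    s=silhouettes("top",n);print(n,[(q["xy"],q["conf"]) for q in s[:1]])
print(current_clock())
E
sed -i 's/m\[292:\]=0/m[205:]=0/' chkr.py; python3 chkr.py
```

```text
beaker [([164.8, 194.3], 0.25)]
timer [([336.6, 163.4], 0.96)]
40.2333
red plane [ 0.0748 -0.0011  0.0139] [-1.4e-03 -9.0e-04  1.0e+00]
[[68.07, 29.74], [81.08, 30.04], [81.08, -31.16], [68.07, -30.86]]
green plane [ 0.0381 -0.0001  0.007 ] [ 0.0028 -0.0011  1.    ]
[[7.67, 29.94], [69.29, 29.28], [69.13, -30.67], [7.57, -29.8]]
[[281.61031771 190.01105897]] [[281.61512858 191.43684009]] 185 [[162, 201, 155], [162, 200, 155], [163, 202, 157], [163, 201, 155], [162, 200, 155], [144, 168, 144], [73, 85, 116], [53, 65, 117], [110, 133, 228], [125, 150, 241], [125, 151, 241], [124, 150, 241], [125, 150, 241]]
```

```bash
python3 -c "
from bench import *
print(close_job())"
```

```text
the job is handed in; nothing more can be done
None
```

I handed the job in at about 40 s: both slates are laid holes uphill, tails on their lines and sides flush to under 1 mm by the last camera check, the bar was seen resting on the red slate's head, and nothing went near the beaker or timer.

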